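# Close the spare-battery pot: turn its keyed cap to the pin and press it home

### The job

Close the battery pot beside the remote rack: with a fingertip against the orange rib, push the black cap round until the notch in its rim is over the brass pin, then press the cap down until it is fully home. Only push the cap, do not grip its rib or lift it, leave the other things where they are, and finish clear of everything.

Things in the scene. Friction and masses are not known exactly. Their poses are not given: they have to be found in the camera images.
- pot: Fixed squat aluminium pot, 102 mm across (rubber foot 107), 46 mm high. Origin: centre of its underside; z up; its x axis points from its centre to the brass pin. A 10 mm wide brass tab stands behind the pin, 55 to 65 mm from the axis, up to 56 mm high, outside the cap's edge: it shows from above where the pin is. The fixed remote rack (to 125 mm high) is over 70 mm beyond the pot.
- pin_tip (a point): Top of the round-nosed brass pin, 10 mm in diameter, 46 mm from the pot's axis, 56 mm above the cabinet (10 mm above the pot's rim). It stops the cap going down unless the notch is over it.
- cap_turn (a joint): Turn of the black cap on the pot's upright axis, rad, growing anticlockwise seen from above. 0 (and every full turn, 6.283) has the notch over the pin. It turns freely either way with about 0.07 N m of friction and stays where it is left. The cap starts well turned away.
- cap_press (a joint): How far the cap is pushed down, m: 0 as it starts, standing 12 mm above the pot's rim; 0.012 is fully home on the rim; negative is lifted. It takes about 4 N to push, and it stays where it is left. With the notch not over the pin it stops at about 0.002 to 0.004 on the pin.
- cap_center (a point): Centre of the top face of the black cap, on its axis. The cap is a flat disc 104 mm across and 12 mm thick; its top is 70 mm above the cabinet at the start and 58 mm when home. A thin grey spot 28 mm across marks the centre; good place to press.
- notch (a point): Middle of the notch at the cap's underside, 46 mm from the axis. The notch is open at the rim, 13 mm wide, runs from 37 mm out to the rim, and goes through the full thickness. The pin's round nose pulls it in from about 3 mm off.
- rib_mid (a point): Foot of the middle of the orange thumb rib, on the cap's top face, 33 mm from the axis, directly opposite the notch. The rib is radial, 28 mm long (from 19 to 47 mm from the axis), 12 mm thick, 16 mm high, with a 3 mm wide crest along its middle up to 18 mm.
- rib_a: One cheek of the rib, the side to push to turn the cap anticlockwise seen from above; 4.5 mm thick. Origin: centre of its underside.
- rib_b: The other cheek of the rib, the side to push to turn the cap clockwise seen from above; 4.5 mm thick. Origin: centre of its underside.
- jar: Small glass jar with a steel screw lid, 60 mm across, 75 mm high, loose. Origin: centre of its underside. Leave alone.
- opener: Stainless steel bottle opener lying flat, 130 mm long along its x, 38 mm wide at the ring, 6 mm thick, loose. Origin: underside of its handle, near the middle. Leave alone.
- phone_stand: Orange silicone phone stand, 75 x 65 mm, 92 mm high, loose. Origin: centre of its underside. Leave alone.

How it is judged:
By the outcome, as a careful person would: the job done as asked, in the order asked, and still so for the second after the job is handed in, with the robot touching nothing.
It also fails if it takes over 42 s, if anything falls off the work surface, if the arm or the gripper's body presses on something with over 40 N, if the wrist force passes 120 N, or if a joint passes its speed limit or range.

### The arm

A 6-joint arm with a two-finger parallel gripper is mounted at the origin on the work surface. World frame = base frame: x ahead of the robot, y to its left, z up, the work surface at z = 0. Lengths are in m, angles in rad, forces in N, time in s.
With the tool pointing down it reaches from about 0.35 to 0.975 m from the base axis. Payload 4.9 kg.
Tool frame: the origin (TCP) lies midway between the tips of the shut fingers; the grasp point (between the pads) lies 19 mm behind it (manip.pinch_z is the distance from the TCP to the grasp point, in m); z points along the fingers, y is the direction in which the jaws open and shut (so a half turn about z gives the same grasp; the last joint's range is limited). The gripper opens to 85 mm and grips with 20 to 120 N. Pads are 22 mm wide; open, the fingers measure 114 mm over their backs; the gripper's body (76 mm by 85 mm) begins 54 mm behind the grasp point. The pads swing forward as they close: fully open they stand 13 mm farther back than shut.
Start: joints at [-1.338, 0.053, 1.613, -0, 1.476, -0.119], TCP at [0.215, -0.587, 0.206] pointing down, gripper open.
Joint ranges: [-3.01, 3.01], [-1.01, 2.22], [0.06, 2.58], [-1.02, 4.17], [0.09, 2.62], [-3.14, 3.14]. Speed limits (rad/s): [2.57, 2.57, 3.14, 3.14, 3.14, 3.14].

### API

Orientations are given as a unit quaternion [w, x, y, z].
In Python, from plant import manip gives the robot as it stands.
- The arm moves only by the tool drive_tool, never from a script. Its argument "commands" is text: rows parted by semicolons, each of 5 numbers parted by spaces: the finger opening in mm, from 0 to 85.4, then the shift along the tool's x, y, z in units of 30 mm (1.0 is 30 mm), then the turn about the tool's z in degrees. A call has exactly 8 rows; each row shifts and turns the commanded pose from where the row before left it, along the tool's axes as they then stand; what a row does not reach is not made up. A row lasts 1/8 s, in which the tool goes at most 62.5 mm and 10.7 degrees, less where a joint would pass 70% of its speed; a pose out of reach is approached as far as the arm can. A call is refused whole if a number of a shift passes 1 or a number of a turn 10.7, either way. A call with a gripper value outside its range is refused whole. The fingers move at their own pace and stop on an object; the grip force is fixed at half the most. Time passes only in rows, so rows that do not move let the fingers close, or fill a call up. It gives the time, the measured TCP pose, the force and the opening at its end, in the units of the state.
- manip.state(): the state, without advancing time (a new reading comes with each control period).
- manip.grab_frame(name): name is "scene" or "top" or "wrist"; returns the picture (420x560x3 uint8, red, green, blue); there is no depth.
- manip.camera_params(name): a dict with "fx", "fy", "cx", "cy" (pixels), "xyz" and "orientation" of the camera in the world. Camera axes: x right, y down, z forward; pixel columns grow to the right and rows downward; lengths in m; the calibration is good to about 2 mm. The wrist camera is an equidistant fisheye: a pixel r from the principal point sees the ray r / f radians off the axis. A picture is of the moment at which its call begins: read the wrist's pose just before it. camera_params takes no time and is no camera call; for the wrist camera it gives the pose at the moment of the call.
- manip.job_done(): hands the job in, once; it reports no verdict.
The state is a dict: "time": time; "joint_pos": joint angles; "joint_vel": joint speeds; "joint_efforts": joint torques, N m; "tool_pos": TCP position; "tool_rot": TCP orientation; "contact_force": force on the tool from outside, world axes, zero at the start; "ft_torque": the same for the moment, N m; "gripper_width": opening from 0.0 (shut) to 1.0 (fully open).
Only numpy, scipy, OpenCV 4.12 (cv2) and the standard library are available. Lean on these libraries where they do the work, as an engineer would, in place of code of your own. Each camera call takes 0.05 s, during which the arm holds its last target. There are 200 camera calls.

## Working session

There is one attempt and no reset: what is moved stays moved. The work goes in short steps, Python scripts to look and compute and a tool call to move; the robot and the scene stay as the last step left them, time stands still between calls to the robot, and variables do not carry over. Pictures are saved under pics/ and viewed, about 8 in all and at most 12, crops included, and the job is handed in when it is done.

Besides the shell and the picture viewer there is one more tool, called after "Emit:" by a JSON object that holds its "api" and its "payload". drive_tool: Moves the arm, as the interface text tells. Its arguments: {"type":"object","properties":{"commands":{"type":"string"}},"required":["commands"]}

```bash
mkdir -p pics
python3 - <<'E'
from plant import manip
import cv2,numpy as np
s=manip.state();print(s)
for n in("top","scene"):
    p=manip.camera_params(n);print(n,p)
    f=manip.grab_frame(n);cv2.imwrite(f"pics/{n}0.png",f[...,::-1])
E
```

```text
{'time': 0.0, 'joint_pos': array([-1.33798212e+00,  5.33521045e-02,  1.61428735e+00,  1.84831517e-05,
        1.47598938e+00, -1.18999000e-01]), 'joint_vel': array([ 0.0010342 , -0.00241075,  0.00028572,  0.00138281,  0.00032848,
        0.0003043 ]), 'joint_efforts': array([-1.57635473e-03, -3.93679476e+01, -3.70178211e+01, -1.28138686e-04,
        7.16124487e-03,  1.01206825e-05]), 'tool_pos': array([ 0.21522637, -0.58606139,  0.20456998]), 'tool_rot': array([-1.01696381e-03,  9.84567932e-01,  1.74999859e-01, -4.87214318e-05]), 'contact_force': array([-0.75955199,  0.02933736, -0.33560819]), 'ft_torque': array([-0.02757873,  0.05177674, -0.04196328]), 'gripper_width': 1.0027884476937952}
top {'fx': 511.54106257774447, 'fy': 511.54106257774447, 'cx': 278.6930477104031, 'cy': 202.27903137937915, 'xyz': array([0.47718341, 0.07963329, 1.34850302]), 'orientation': array([ 0.02040838, -0.70588338,  0.70742273, -0.02941493])}
scene {'fx': 442.3833065835734, 'fy': 442.3833065835734, 'cx': 279.5352663162176, 'cy': 210.02956197389668, 'xyz': array([1.22120956, 0.41640249, 0.59834942]), 'orientation': array([-0.24420553,  0.467195  ,  0.75633989, -0.38735315])}
```

View pics/top0.png

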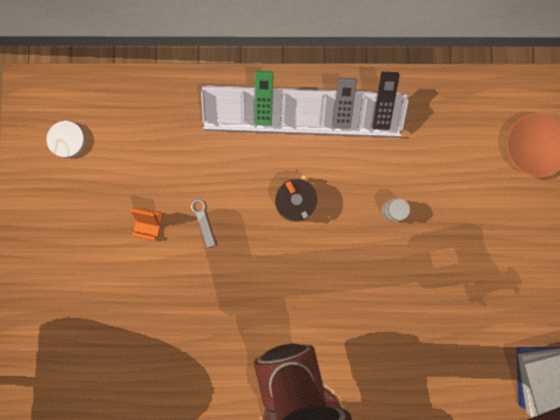

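View pics/scene0.png

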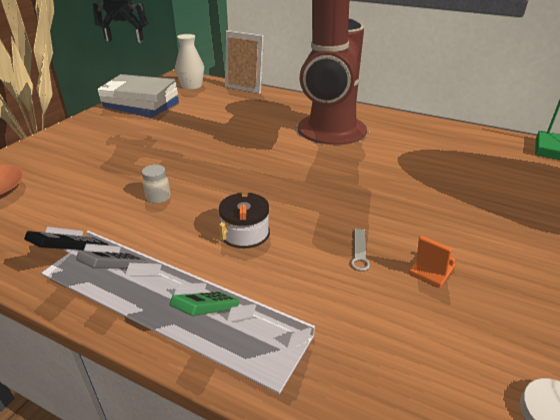

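The top view shows the pot's cap at about (296,200), the orange rib at (291,187), the brass tab at (304,178) and the notch near (304,214). The scene view agrees. The rack lies beyond the pot, and the jar and opener are well to the sides.

```bash
cat > h.py <<'E'
import cv2,numpy as np
from scipy.spatial.transform import Rotation as R
from plant import manip
def rot(q): return R.from_quat([q[1],q[2],q[3],q[0]])
def cast(p,uv,z,fish=False):
    d=np.array([(uv[0]-p["cx"])/p["fx"],(uv[1]-p["cy"])/p["fy"],1.])
    if fish:
        r=np.hypot(*d[:2]);d=np.array([*(d[:2]/max(r,1e-9)*np.sin(r)),np.cos(r)])
    d=rot(p["orientation"]).apply(d);o=np.array(p["xyz"])
    return (o+d*(z-o[2])/d[2])[:2]
def cent(m):
    n,l,s,c=cv2.connectedComponentsWithStats(m.astype(np.uint8))
    return [(int(s[i,4]),c[i].round(1)) for i in range(1,n) if s[i,4]>4]
E
python3 - <<'E'
from h import *
p=manip.camera_params("top");im=cv2.imread("pics/top0.png")
x0,y0=268,165;c=im[y0:235,x0:330];h=cv2.cvtColor(c,cv2.COLOR_BGR2HSV)
H,S,V=[h[...,i].astype(int) for i in range(3)]
def show(n,m,z):
    for a,q in cent(m): print(n,a,q+[x0,y0],cast(p,q+[x0,y0],z).round(4))
show("dark",V<70,.07)
show("rib",(S>200)&(V>150)&(H<12),.086)
show("tab",(H>=14)&(H<30)&(V>150)&(S>120),.056)
show("grey",(S<50)&(V>90),.07)
cv2.imwrite("pics/c.png",cv2.resize(c,None,fx=8,fy=8,interpolation=cv2.INTER_NEAREST))
E
```

```text
dark 45 [296.9 187.6] [0.6043 0.0174]
dark 5 [298.4 180.4] [0.6225 0.0135]
dark 9 [284.4 187.1] [0.6056 0.0488]
dark 81 [307.8 200.8] [ 0.571  -0.0098]
dark 6 [287.  192.7] [0.5915 0.0423]
dark 7 [284.7 195.4] [0.5847 0.0481]
dark 8 [288.6 197.6] [0.5791 0.0383]
dark 8 [314.2 202.2] [ 0.5675 -0.0258]
dark 7 [285.1 202.6] [0.5666 0.0472]
dark 10 [288.4 205.8] [0.5585 0.0389]
dark 26 [296.2 208.8] [0.551  0.0194]
dark 11 [282.1 210. ] [0.548  0.0547]
dark 7 [291.9 210. ] [0.548  0.0302]
dark 10 [301.5 209.2] [0.5499 0.0061]
dark 5 [285.8 212.6] [0.5415 0.0455]
dark 14 [292.6 216.8] [0.5309 0.0285]
dark 7 [300.3 217. ] [0.5304 0.0093]
tab 28 [302.9 176.7] [0.6335 0.0013]
tab 5 [310. 176.] [ 0.6353 -0.0168]
tab 7 [271.9 226.9] [0.5061 0.0804]
tab 8 [304.8 233. ] [ 0.4906 -0.0027]
grey 111 [296.2 199. ] [0.5756 0.0193]
grey 40 [304.  214.4] [ 5.369e-01 -1.000e-04]
```

View pics/c.png

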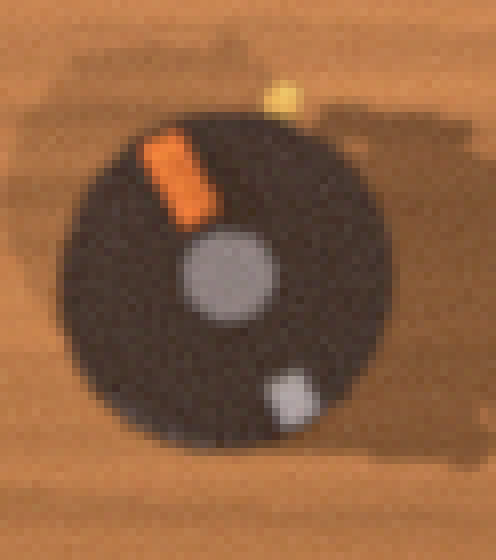

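Emit:
{"api": "drive_tool", "payload": {"commands": "0 .81 -.58 0 0;0 .81 -.58 0 0;0 .81 -.58 0 0;0 .81 -.58 0 0;0 .81 -.58 0 0;0 .81 -.58 0 0;0 .81 -.58 0 0;0 .81 -.58 0 0"}}

```text
time: 1.1
tool_pos: [0.3502, -0.3879, 0.2052]
tool_rot: [-0.0, 0.985, 0.175, -0.0]
contact_force: [0.0, 0.1, 0.1]
gripper_width: 0.001
```

Emit:
{"api": "drive_tool", "payload": {"commands": "0 .81 -.58 0 0;0 .81 -.58 0 0;0 .81 -.58 0 0;0 .81 -.58 0 0;0 .81 -.58 0 0;0 .81 -.58 0 0;0 .81 -.58 0 0;0 .81 -.58 0 0"}}

```text
time: 2.1
tool_pos: [0.4846, -0.1903, 0.2052]
tool_rot: [-0.0, 0.985, 0.175, -0.0]
contact_force: [-0.3, 0.3, 0.0]
gripper_width: -0.002
```

Emit:
{"api": "drive_tool", "payload": {"commands": "0 .81 -.58 0 0;0 .81 -.58 0 0;0 .81 -.58 0 0;0 .81 -.58 0 0;0 .81 -.58 0 0;0 .81 -.58 0 0;0 .81 -.58 0 0;0 .4 -.3 0 -7"}}

```text
time: 3.1
tool_pos: [0.6105, -0.0045, 0.205]
tool_rot: [-0.0, 0.972, 0.237, -0.001]
contact_force: [-0.1, -0.1, -0.4]
gripper_width: -0.002
```

Run:
```python
from h import *
s=manip.state();print(s["time"],s["tool_pos"],s["tool_rot"],s["contact_force"])
p=manip.camera_params("wrist");print(p)
f=manip.grab_frame("wrist")[...,::-1];cv2.imwrite("pics/w1.png",f)
```

```text
3.1 [ 0.61050089 -0.00449125  0.20500104] [-2.98344367e-04  9.71502749e-01  2.37027468e-01 -5.46329423e-04] [-0.07635585 -0.05446837 -0.40592624]
{'fx': 325.19226210127806, 'fy': 325.19226210127806, 'cx': 277.80180948111877, 'cy': 210.08080890570292, 'xyz': array([0.67534889, 0.02911974, 0.37315718]), 'orientation': array([ 0.12564446,  0.84502772, -0.51394721, -0.07745893])}
```

View pics/w1.png

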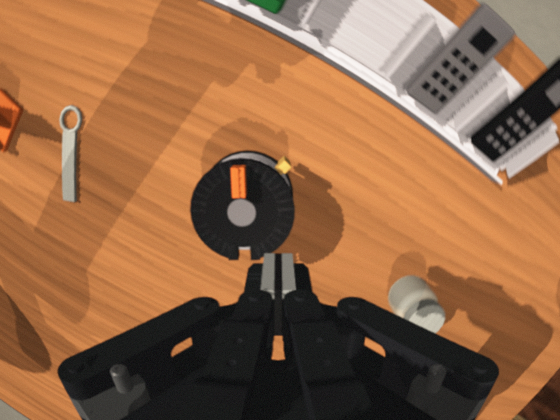

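In the wrist view the rib is at (238,182), the grey spot at (241,212), the tab at (285,166), the notch at (245,252) and the shut fingertips at (278,260).

```bash
cat >> h.py <<'E'
def look(name,win=None,cap=.07):
    """C, tab, notch-opposite(rib) bearings from one wrist picture"""
    s=manip.state();p=manip.camera_params("wrist");f=manip.grab_frame("wrist")[...,::-1]
    cv2.imwrite(f"pics/{name}.png",f)
    h=cv2.cvtColor(np.ascontiguousarray(f),cv2.COLOR_BGR2HSV).astype(int);H,S,V=h[...,0],h[...,1],h[...,2]
    print("t",s["time"],"tcp",s["tool_pos"].round(4),"head",np.degrees(np.arctan2(*rot(s["tool_rot"]).apply([1,0,0])[[1,0]])).round(1),"F",s["contact_force"].round(1))
    C0=np.array([.575,.019])
    for n,m,z in(("rib",(S>200)&(V>110)&(H<11),cap+.016),("tab",(H>=17)&(H<30)&(V>150)&(S>130),.056),("spot",(S<60)&(V>90)&(V<190),cap)):
        for a,q in cent(m):
            w=cast(p,q,z,True)
            if a>25 and np.hypot(*(w-C0))<.08:
                d=w-C0;print(n,a,q,w.round(4),"r",np.hypot(*d).round(4),"deg",np.degrees(np.arctan2(d[1],d[0])).round(1))
    return f,p
E
python3 -c "
from h import *
look('w2')"
```

```text
t 3.15 tcp [ 0.611  -0.0035  0.205 ] head 27.6 F [-0.5  0.2  0.1]
rib 28 [239.4 168. ] [0.6168 0.0392] r 0.0464 deg 25.7
tab 159 [284.1 167.1] [0.6318 0.0012] r 0.0596 deg -17.4
spot 295 [251.1 159.1] [0.6262 0.0336] r 0.0533 deg 15.9
spot 621 [242.1 213.6] [0.574  0.0175] r 0.0018 deg -123.2
spot 474 [268.  273.2] [ 0.5273 -0.0348] r 0.0719 deg -131.5
```

Emit:
{"api": "drive_tool", "payload": {"commands": "0 .38 -.19 0 0;0 0 0 .8 0;0 0 0 .8 0;0 0 0 .8 0;0 0 0 .8 0;0 0 0 .6 0;0 0 0 .5 0;0 0 0 0 0"}}

```text
time: 4.2
tool_pos: [0.6169, 0.0045, 0.0754]
tool_rot: [-0.0, 0.972, 0.235, -0.001]
contact_force: [0.2, -0.0, 1.3]
gripper_width: 0.003
```

```bash
python3 -c "
from h import *
look('w3')"
```

```text
t 4.2 tcp [0.6169 0.0045 0.0754] head 27.1 F [ 0.2 -0.   1.3]
rib 208 [221.8 225.7] [0.6182 0.0382] r 0.0473 deg 23.9
tab 437 [293.6 212. ] [0.6341 0.003 ] r 0.0612 deg -15.2
spot 1076 [249.  199.6] [0.6328 0.0309] r 0.059 deg 11.6
spot 116 [296.6 233.4] [ 0.6271 -0.002 ] r 0.0562 deg -21.9
spot 495 [268.1 273.4] [0.5965 0.001 ] r 0.0281 deg -39.9
spot 485 [287.5 273.3] [ 0.6019 -0.0094] r 0.0391 deg -46.5
spot 929 [225.8 288.5] [0.5745 0.0195] r 0.0007 deg 133.8
```

View pics/w3.png

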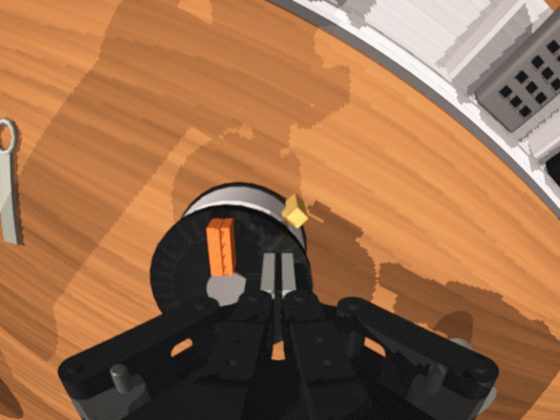

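Emit:
{"api": "drive_tool", "payload": {"commands": "0 0 -.3 0 0;0 0 -.25 0 0;0 .065 -.192 0 -10;0 .065 -.192 0 -10;0 .065 -.192 0 -10;0 .065 -.192 0 -10;0 0 0 0 0;0 0 0 0 0"}}

```text
time: 5.25
tool_pos: [0.601, 0.0412, 0.0772]
tool_rot: [0.0, 0.834, 0.552, 0.0]
contact_force: [-0.1, -0.6, -0.2]
gripper_width: -0.002
```

```bash
python3 -c "
from h import *
look('w4')"
```

```text
t 5.25 tcp [0.601  0.0412 0.0772] head 67.0 F [-0.1 -0.6 -0.2]
rib 391 [297.6 244.6] [0.612  0.0426] r 0.0439 deg 32.6
tab 514 [342.6 260.4] [0.6317 0.0079] r 0.0578 deg -11.1
spot 668 [283.  208.1] [0.611  0.0599] r 0.0545 deg 48.6
spot 531 [268.2 273.8] [0.5867 0.025 ] r 0.0131 deg 27.1
spot 492 [287.3 274.3] [0.5972 0.0201] r 0.0223 deg 2.9
spot 236 [239.3 285.1] [0.5668 0.0245] r 0.0098 deg 146.2
```

View pics/w4.png

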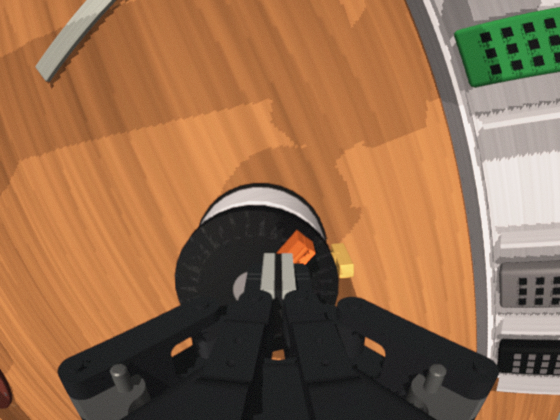

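```bash
python3 -c "
from h import *
f=cv2.imread('pics/w4.png')[170:350,160:380]
t=manip.grab_frame('top')[...,::-1][150:240,240:350]
c=manip.grab_frame('scene')[...,::-1][130:270,180:320]
r=lambda a:cv2.resize(a,(390,int(390*a.shape[0]/a.shape[1])),interpolation=cv2.INTER_CUBIC)
a=r(f);b=r(t);d=r(c)
o=np.zeros((600,800,3),np.uint8);o[:a.shape[0],:390]=a;o[:d.shape[0],400:790]=d;k=min(b.shape[0],600-a.shape[0]);o[a.shape[0]:a.shape[0]+k,:390]=b[:k]
cv2.imwrite('pics/z4.png',o);s=manip.state();print(s['contact_force'],s['tool_pos'],s['joint_pos'])"
```

```text
[-0.24938155  1.43408574 -0.29964351] [0.60095772 0.04090982 0.07693476] [-5.55161744e-02  1.11347042e-01  1.77422469e+00 -2.57444351e-05
  1.25576713e+00  3.44508329e-01]
```

View pics/z4.png

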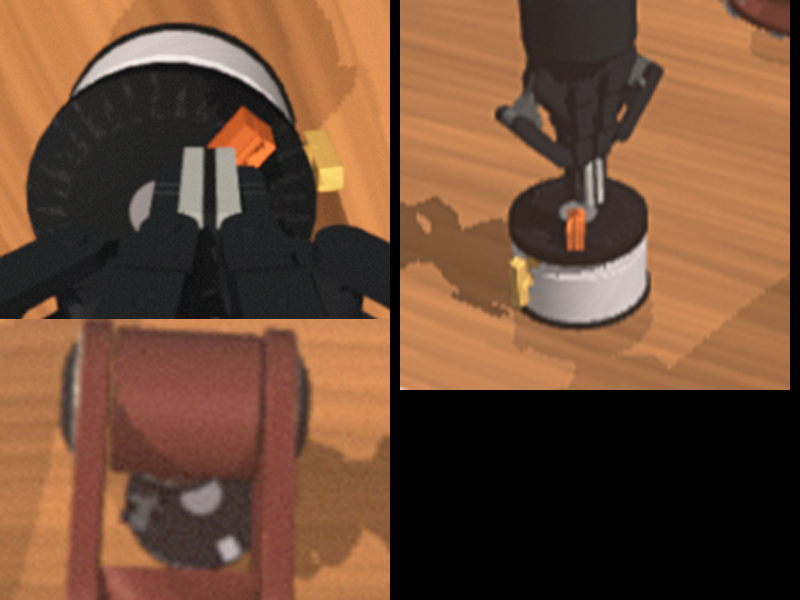

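The zoom shows the notch still in its first place, so the cap has not turned. The finger now seems to overlap the rib or be past it. I'll check the tip's true height by projecting it.

```bash
python3 -c "
from h import *
s=manip.state();print(s['tool_pos'],s['contact_force'])
R_=rot(s['tool_rot'])
for n in('scene','wrist'):
  p=manip.camera_params(n)
  for dz in(-.015,0,.015):
   for off in ([0,0,0],[.011,0,0],[-.011,0,0]):
    d=rot(p['orientation']).inv().apply(s['tool_pos']+R_.apply(off)+[0,0,dz]-p['xyz'])
    if n=='wrist':
      r=np.hypot(d[0],d[1]);k=np.arctan2(r,d[2])/r
    else:k=1/d[2]
    print(n,dz,off[0],(p['cx']+p['fx']*d[0]*k).round(1),(p['cy']+p['fy']*d[1]*k).round(1))
f=manip.grab_frame('scene')[...,::-1];cv2.imwrite('pics/s5.png',np.hstack([cv2.resize(a[170:250,205:285],(400,400),interpolation=cv2.INTER_CUBIC) for a in(cv2.imread('pics/scene0.png'),f)]))
"
```

```text
[0.60095772 0.04090982 0.07693476] [-0.24938155  1.43408574 -0.29964351]
scene -0.015 0 247.6 218.3
scene -0.015 0.011 250.9 220.8
scene -0.015 -0.011 244.3 215.9
scene 0 0 247.4 212.3
scene 0 0.011 250.7 214.8
scene 0 -0.011 244.1 209.9
scene 0.015 0 247.1 206.2
scene 0.015 0.011 250.5 208.7
scene 0.015 -0.011 243.8 203.8
wrist -0.015 0 279.5 237.9
wrist -0.015 0.011 279.5 220.7
wrist -0.015 -0.011 279.5 254.4
wrist 0 0 279.6 247.8
wrist 0 0.011 279.6 229.5
wrist 0 -0.011 279.6 265.2
wrist 0.015 0 279.7 259.2
wrist 0.015 0.011 279.7 239.7
wrist 0.015 -0.011 279.7 277.7
```

View pics/s5.png

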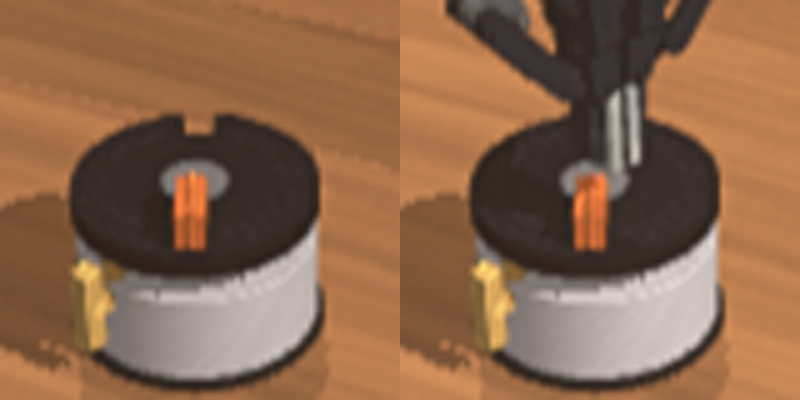

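The two views together put the real lower edge of the finger about 25 mm above the reported TCP. That explains why it passed over the rib untouched. I'll go back to the clockwise side and then come lower in small steps.

Emit:
{"api": "drive_tool", "payload": {"commands": "0 -.097 .178 0 10;0 -.097 .178 0 10;0 -.097 .178 0 10;0 -.097 .178 0 10;0 0 .45 0 0;0 0 0 .1 0;0 0 0 .15 0;0 0 0 0 0"}}

```text
time: 6.45
tool_pos: [0.6158, 0.0074, 0.0684]
tool_rot: [-0.0, 0.972, 0.235, -0.001]
contact_force: [-0.2, 0.5, 0.1]
gripper_width: -0.003
```

```bash
python3 -c "
from h import *
s=manip.state();print(s['tool_pos'],s['contact_force'],s['tool_rot'])
f=manip.grab_frame('scene')[...,::-1];w=manip.grab_frame('wrist')[...,::-1]
cv2.imwrite('pics/s6.png',np.hstack([cv2.resize(f[170:250,205:285],(400,400),interpolation=cv2.INTER_CUBIC),cv2.resize(w[180:330,190:340],(400,400),interpolation=cv2.INTER_CUBIC)]))
"
```

```text
[0.61582721 0.007389   0.06838392] [-0.22563887  0.49542333  0.13852778] [-3.10582970e-04  9.71955655e-01  2.35162804e-01 -7.51149372e-04]
```

View pics/s6.png

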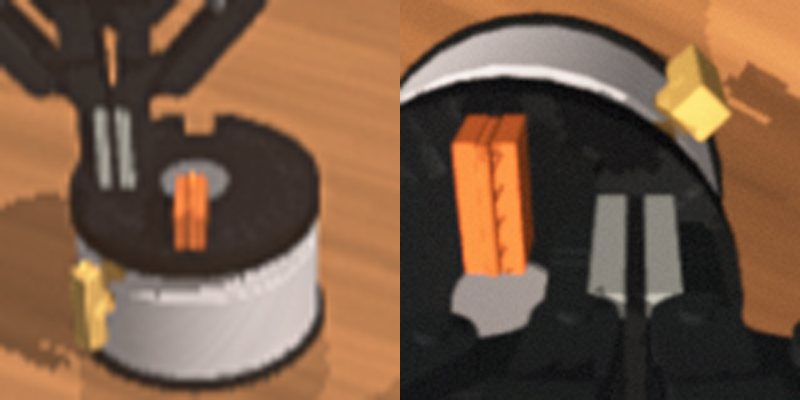

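The scene crop shows the finger's end at about (228,208), and the wrist view shows it at (279,253). There is no contact force, even though the reported TCP is 2 mm below the cap's top. I'll triangulate the tip.

```bash
python3 -c "
from h import *
s=manip.state()
def ray(n,uv):
  p=manip.camera_params(n);a=np.r_[cast(p,uv,.1,n=='wrist'),.1];b=np.array(p['xyz']);return b,(a-b)/np.linalg.norm(a-b)
o1,d1=ray('scene',(228.2,207.6));o2,d2=ray('wrist',(278.9,253))
t=np.linalg.lstsq(np.c_[d1,-d2],o2-o1,rcond=None)[0]
a,b=o1+t[0]*d1,o2+t[1]*d2
print(a,b,np.linalg.norm(a-b)); print('tool frame',rot(s['tool_rot']).inv().apply((a+b)/2-s['tool_pos']))
"
```

```text
[0.62261076 0.01025748 0.09235329] [0.62253042 0.01036303 0.0923636 ] 0.00013304578387018622
tool frame [ 0.00691709  0.00029441 -0.02333745]
```

Emit:
{"api": "drive_tool", "payload": {"commands": "0 0 0 .1 0;0 0 0 .1 0;0 0 0 .07 0;0 0 0 0 0;0 0 0 0 0;0 0 0 0 0;0 0 0 0 0;0 0 0 0 0"}}

```text
time: 7.55
tool_pos: [0.6165, 0.0071, 0.0613]
tool_rot: [0.0, 0.972, 0.235, 0.0]
contact_force: [0.5, -0.4, 1.0]
gripper_width: 0.004
```

Emit:
{"api": "drive_tool", "payload": {"commands": "0 0 0 .1 0;0 0 0 .1 0;0 0 0 .07 0;0 0 0 0 0;0 0 0 0 0;0 0 0 0 0;0 0 0 0 0;0 0 0 0 0"}}

```text
time: 8.55
tool_pos: [0.6166, 0.0071, 0.0532]
tool_rot: [0.0, 0.972, 0.235, 0.0]
contact_force: [0.6, 0.1, 0.1]
gripper_width: 0.003
```

Emit:
{"api": "drive_tool", "payload": {"commands": "0 0 -.25 0 0;0 0 -.25 0 0;0 .065 -.192 0 -10;0 .065 -.192 0 -10;0 .065 -.192 0 -10;0 .065 -.192 0 -10;0 0 0 0 0;0 0 0 0 0"}}

```text
time: 9.55
tool_pos: [0.6002, 0.0427, 0.0535]
tool_rot: [-0.0, 0.834, 0.552, 0.0]
contact_force: [-0.3, -0.5, 3.2]
gripper_width: 0.001
```

```bash
python3 -c "
from h import *
look('w7')"
```

```text
t 9.55 tcp [0.6002 0.0427 0.0535] head 67.0 F [-0.3 -0.5  3.2]
rib 484 [249.  248.9] [0.5925 0.0606] r 0.0451 deg 67.1
tab 636 [351.2 277.3] [0.6318 0.0093] r 0.0577 deg -9.7
spot 924 [285.3 220.1] [0.6113 0.0619] r 0.0562 deg 49.7
spot 526 [268.2 273.6] [0.5917 0.0379] r 0.0252 deg 48.6
spot 515 [287.4 273.6] [0.601 0.034] r 0.03 deg 30.0
```

View pics/w7.png

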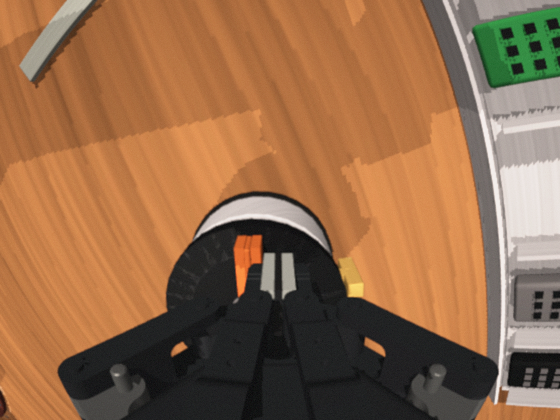

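The rib, at (249,249), is now against the finger and has moved with it to about 67°. Going on round.

Emit:
{"api": "drive_tool", "payload": {"commands": "0 .065 -.192 -.04 -10;0 .065 -.192 0 -10;0 .065 -.192 0 -10;0 .065 -.192 0 -10;0 .065 -.192 0 -10;0 .065 -.192 0 -10;0 .065 -.192 0 -10;0 0 0 0 0"}}

```text
time: 10.6
tool_pos: [0.561, 0.0505, 0.0544]
tool_rot: [0.0, 0.367, 0.93, 0.0]
contact_force: [0.5, 0.5, 1.3]
gripper_width: 0.0
```

```bash
python3 -c "
from h import *
look('w8')"
```

```text
t 10.6 tcp [0.561  0.0505 0.0544] head 137.0 F [0.5 0.5 1.3]
rib 261 [250.2 243.1] [0.5391 0.0524] r 0.0491 deg 137.1
rib 36 [256.1 261.1] [0.5474 0.048 ] r 0.0401 deg 133.6
rib 150 [241.4 278.7] [0.5493 0.0362] r 0.0309 deg 146.1
spot 961 [243.8 214.1] [0.5297 0.0554] r 0.0581 deg 141.2
spot 493 [268.2 273.4] [0.5617 0.0415] r 0.0261 deg 120.5
spot 488 [287.6 273.1] [0.5686 0.0491] r 0.0308 deg 102.0
```

View pics/w8.png

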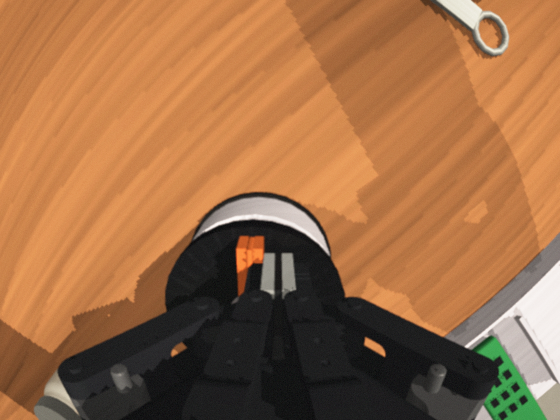

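The rib, at (250,260), stays on the finger, with the heading now 137°. I have one picture left to view, so I'll go by numbers. I'll push 20° more, then back off, rise and measure.

Emit:
{"api": "drive_tool", "payload": {"commands": "0 .065 -.192 0 -10;0 .065 -.192 0 -10;0 0 0 0 0;0 0 .3 0 0;0 0 .4 0 0;0 0 0 -.9 0;0 0 0 -.9 0;0 0 0 -.9 0"}}

```text
time: 11.65
tool_pos: [0.559, 0.0639, 0.1358]
tool_rot: [-0.0, 0.198, 0.98, -0.0]
contact_force: [0.8, -0.1, -0.5]
gripper_width: 0.002
```

Emit:
{"api": "drive_tool", "payload": {"commands": "0 -.5 .8 -.9 0;0 -.9 .9 -.4 0;0 -.9 .9 0 0;0 0 0 0 0;0 0 0 0 0;0 0 0 0 0;0 0 0 0 0;0 0 0 0 0"}}

```text
time: 12.65
tool_pos: [0.6526, 0.108, 0.1745]
tool_rot: [0.0, 0.198, 0.98, 0.0]
contact_force: [0.1, 0.2, 0.3]
gripper_width: -0.0
```

```bash
cat >> h.py <<'E'
def meas(name):
    """rib axis, tab, spot, notch by masks in wrist picture"""
    f,p=look(name)
    h=cv2.cvtColor(np.ascontiguousarray(f),cv2.COLOR_BGR2HSV).astype(int);H,S,V=h[...,0],h[...,1],h[...,2]
    C=np.array([.5745,.018])
    # project all pixels near the cap onto the cap-top plane
    return f,p,H,S,V,C
E
python3 - <<'E'
from h import *
f,p,H,S,V,C=meas('w9')
# rectify to a top-down map at z=.07, 0.5 mm/px, x up, y left
def proj(P,p):
    d=rot(p['orientation']).inv().apply(P-p['xyz']);r=np.hypot(d[:,0],d[:,1]);k=np.arctan2(r,d[:,2])/r
    return p['cx']+p['fx']*d[:,0]*k,p['cy']+p['fy']*d[:,1]*k
n=300;i,j=np.mgrid[:n,:n];P=np.c_[(C[0]+(n/2-i)*.0005).ravel(),(C[1]+(n/2-j)*.0005).ravel(),np.full(n*n,.07)]
u,v=proj(P,p);m=cv2.remap(np.ascontiguousarray(f),u.reshape(n,n).astype(np.float32),v.reshape(n,n).astype(np.float32),cv2.INTER_LINEAR)
cv2.imwrite('pics/r9.png',m)
h=cv2.cvtColor(m,cv2.COLOR_BGR2HSV).astype(int)
for nme,q in(('or',(h[...,1]>190)&(h[...,2]>100)&(h[...,0]<12)),('grey',(h[...,1]<70)&(h[...,2]>85)),('tab',(h[...,0]>16)&(h[...,0]<32)&(h[...,1]>120)&(h[...,2]>110))):
    for a,c in cent(q):
        if a>60:
            d=np.array([n/2-c[1],n/2-c[0]])*.5;print(nme,a,d.round(1),'r',np.hypot(*d).round(1),'deg',np.degrees(np.arctan2(d[1],d[0])).round(1))
# brightness on rim rings (r=44, 47) by bearing
for r in(43,46):
    b=np.arange(-180,180,2);x=(n/2-2*r*np.sin(np.radians(b))).astype(int);y=(n/2-2*r*np.cos(np.radians(b))).astype(int)
    val=h[y,x,2];print(r,[(int(k),int(t)) for k,t in zip(b,val) if t>75])
E
```

```text
t 12.65 tcp [0.6526 0.108  0.1745] head 157.1 F [0.1 0.2 0.3]
rib 162 [152.3 125.4] [0.5479 0.0395] r 0.034 deg 142.9
tab 135 [171.1 219.6] [0.6319 0.004 ] r 0.0588 deg -14.7
spot 341 [204.  143.7] [0.5805 0.0694] r 0.0507 deg 83.7
spot 708 [151. 162.] [0.5743 0.0178] r 0.0014 deg -121.1
spot 47 [156.6 204.6] [0.6113 0.0042] r 0.0392 deg -22.2
or 1232 [-29.7  11.2] r 31.7 deg 159.3
grey 2570 [ 3.7 54. ] r 54.1 deg 86.1
grey 184 [ 37.  -13.8] r 39.4 deg -20.5
grey 2537 [-0.2 -0.5] r 0.5 deg -114.0
tab 563 [54.8 -7.7] r 55.3 deg -8.0
43 [(-26, 112), (-24, 135), (-22, 147), (-20, 161), (-18, 149), (-16, 84), (148, 82), (150, 188), (152, 199), (154, 199), (156, 210), (158, 236), (160, 249), (162, 246), (164, 232), (166, 247), (168, 235), (170, 242), (172, 250), (174, 222), (176, 92)]
46 [(-26, 100), (-24, 128), (-22, 129), (-20, 129), (-18, 124), (148, 77), (150, 188), (152, 195), (154, 196), (156, 204), (158, 241), (160, 250), (162, 249), (164, 244), (166, 249), (168, 237), (170, 238), (172, 248), (174, 174)]
```

Emit:
{"api": "drive_tool", "payload": {"commands": "0 -.68 -.9 0 0;0 -.68 -.9 0 0;0 -.68 -.9 0 0;0 -.68 -.9 0 0;0 0 0 .5 0;0 0 0 .5 0;0 0 0 .5 0;0 0 0 0 0"}}

```text
time: 13.7
tool_pos: [0.6844, -0.0219, 0.1264]
tool_rot: [-0.002, 0.197, 0.98, -0.0]
contact_force: [0.4, -0.2, -0.7]
gripper_width: -0.003
```

```bash
cat > m.py <<'E'
from h import *
import sys
f,p,H,S,V,C=meas(sys.argv[1]);Z=float(sys.argv[2]) if len(sys.argv)>2 else .07
print('cam',p['xyz'].round(3))
def proj(P,p):
    d=rot(p['orientation']).inv().apply(P-p['xyz']);r=np.hypot(d[:,0],d[:,1]);k=np.arctan2(r,d[:,2])/r
    return p['cx']+p['fx']*d[:,0]*k,p['cy']+p['fy']*d[:,1]*k
n=300;i,j=np.mgrid[:n,:n];ms=[]
for z in(Z,.056):
    P=np.c_[(C[0]+(n/2-i)*.0005).ravel(),(C[1]+(n/2-j)*.0005).ravel(),np.full(n*n,z)]
    u,v=proj(P,p);m=cv2.remap(np.ascontiguousarray(f),u.reshape(n,n).astype(np.float32),v.reshape(n,n).astype(np.float32),cv2.INTER_LINEAR);ms.append(m)
    h=cv2.cvtColor(m,cv2.COLOR_BGR2HSV).astype(int);print('z',z)
    for nme,q in(('or',(h[...,1]>190)&(h[...,2]>100)&(h[...,0]<12)),('grey',(h[...,1]<70)&(h[...,2]>85)),('brass',(h[...,0]>16)&(h[...,0]<32)&(h[...,1]>100)&(h[...,2]>90))):
        for a,c in cent(q):
            d=np.array([n/2-c[1],n/2-c[0]])*.5
            if a>30 and np.hypot(*d)<66:print(nme,a,d.round(1),'r',np.hypot(*d).round(1),'deg',np.degrees(np.arctan2(d[1],d[0])).round(1))
cv2.imwrite('pics/r_%s.png'%sys.argv[1],cv2.resize(np.hstack(ms),(800,400)))
E
python3 m.py w10
```

```text
t 13.7 tcp [ 0.6844 -0.0219  0.1264] head 157.2 F [ 0.4 -0.2 -0.7]
tab 53 [274.3 119.7] [0.6173 0.0027] r 0.0453 deg -21.1
tab 233 [277.6 137.5] [ 6.303e-01 -2.000e-04] r 0.0585 deg -19.2
spot 1300 [270.   55.5] [0.5747 0.0176] r 0.0014 deg -103.5
spot 226 [267.1 115.9] [ 6.129e-01 -6.000e-04] r 0.0426 deg -27.4
cam [0.616 0.006 0.295]
z 0.07
or 271 [-27.4   9.8] r 29.2 deg 160.3
grey 465 [ 38.4 -18.6] r 42.7 deg -25.8
grey 2561 [ 0.  -0.3] r 0.3 deg -90.0
brass 638 [ 51.7 -17.2] r 54.5 deg -18.4
z 0.056
or 297 [-31.7  11.2] r 33.6 deg 160.4
grey 520 [ 38.2 -19. ] r 42.6 deg -26.5
grey 2889 [-2.5  0.4] r 2.6 deg 171.1
brass 721 [ 52.3 -17.4] r 55.1 deg -18.4
```

```bash
python3 -c "
import cv2
f=cv2.imread('pics/w10.png');cv2.imwrite('pics/v10.png',cv2.resize(f[10:160,200:350],(600,600),interpolation=cv2.INTER_CUBIC))"
```

```text
(no output)
```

View pics/v10.png

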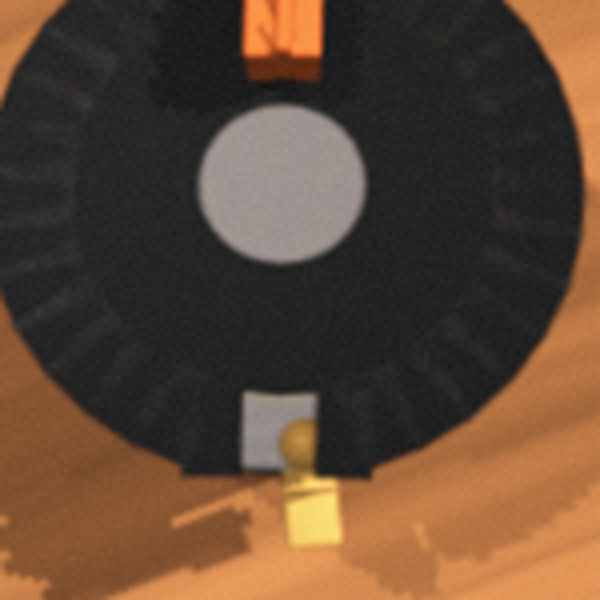

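The last picture is clear. The notch centre is at x≈280 and the spot at (282,185). The pin's centre is at about (306,442) and the tab at (314,515). The notch therefore needs about 5.5° more anticlockwise. I'll go back behind the rib and push 6° more.

Emit:
{"api": "drive_tool", "payload": {"commands": "0 .83 .11 0 0;0 .83 .11 0 0;0 .83 .11 0 0;0 .83 .11 0 0;0 .82 .11 0 0;0 .82 .11 0 0;0 0 0 0 0;0 0 0 0 0"}}

```text
time: 14.75
tool_pos: [0.5576, 0.0529, 0.1302]
tool_rot: [0.001, 0.198, 0.98, 0.0]
contact_force: [0.9, -0.7, -0.3]
gripper_width: -0.003
```

Emit:
{"api": "drive_tool", "payload": {"commands": "0 .09 .02 .8 0;0 0 0 .8 0;0 0 0 .5 0;0 0 0 .3 0;0 0 0 .1 0;0 0 0 0 0;0 0 0 0 0;0 0 0 0 0"}}

```text
time: 15.75
tool_pos: [0.5549, 0.0546, 0.055]
tool_rot: [0.001, 0.198, 0.98, 0.0]
contact_force: [-0.3, -0.4, -1.2]
gripper_width: -0.0
```

Emit:
{"api": "drive_tool", "payload": {"commands": "0 0 -.2 0 0;0 0 -.2 0 0;0 .041 -.11 0 -5.7;0 0 0 0 0;0 0 0 0 0;0 0 .5 0 0;0 0 0 -.8 0;0 0 0 -.9 0"}}

```text
time: 16.75
tool_pos: [0.5514, 0.0562, 0.1051]
tool_rot: [-0.001, 0.149, 0.989, -0.0]
contact_force: [0.1, 0.2, 0.2]
gripper_width: 0.001
```

Emit:
{"api": "drive_tool", "payload": {"commands": "0 0 0 -.8 0;0 -.8 -.14 0 0;0 -.8 -.14 0 0;0 -.8 -.14 0 0;0 -.8 -.14 0 0;0 -.8 -.14 0 0;0 -.8 -.14 0 0;0 0 0 0 0"}}

```text
time: 17.75
tool_pos: [0.6829, -0.0111, 0.1289]
tool_rot: [-0.0, 0.149, 0.989, 0.0]
contact_force: [0.5, -0.3, 0.2]
gripper_width: 0.004
```

```bash
cat >> m.py <<'E'
# rim column profile through the notch on the top plane: dark edges at r=41 mm and brass centre
h=cv2.cvtColor(ms[0],cv2.COLOR_BGR2HSV).astype(int)
for r in(40,42,44,46):
    b=np.arange(-40,6,1.);x=n/2-2*r*np.sin(np.radians(b));y=n/2-2*r*np.cos(np.radians(b))
    q=h[y.round().astype(int),x.round().astype(int)]
    print(r,''.join('#' if t[2]<75 else('b' if t[1]>90 else 'g') for t in q),'from -40 by 1')
E
python3 m.py w11
```

```text
t 17.75 tcp [ 0.6829 -0.0111  0.1289] head 162.8 F [ 0.5 -0.3  0.2]
tab 37 [272.7 125.3] [0.6176 0.0045] r 0.045 deg -18.8
tab 220 [272.2 143.1] [6.302e-01 2.000e-04] r 0.0583 deg -18.8
spot 1286 [272.   61.9] [0.5745 0.0177] r 0.0014 deg -110.0
spot 193 [273.3 120.2] [0.614  0.0063] r 0.041 deg -18.0
cam [0.612 0.01  0.297]
z 0.07
or 288 [-29.7   7.4] r 30.6 deg 166.0
grey 384 [ 39.4 -11.6] r 41.0 deg -16.4
grey 2562 [-0.2 -0.3] r 0.3 deg -116.6
brass 715 [ 50.6 -16.2] r 53.2 deg -17.7
z 0.056
or 329 [-33.8   8.3] r 34.8 deg 166.2
grey 426 [ 39.5 -11.8] r 41.2 deg -16.6
grey 2895 [-2.5  0.2] r 2.5 deg 175.4
brass 807 [ 51.4 -16.7] r 54.1 deg -18.0
40 ##############ggggggggggggggggggg############# from -40 by 1
42 ###############ggggbbbbbbbbgggggg############# from -40 by 1
44 ###############ggbbbbbbbbbbbgggg############## from -40 by 1
46 ################gbbbbbbbbbbbgggg############## from -40 by 1
```

The notch spans about −25° to −9°, and the brass pin lies inside it, centred near −18°. The offset is about 1°, within the pull-in. Now to press on the grey spot.

Emit:
{"api": "drive_tool", "payload": {"commands": "0 .73 -.03 0 0;0 .73 -.03 0 0;0 .73 -.03 0 0;0 .73 -.03 0 0;0 .72 -.02 0 0;0 0 0 .5 0;0 0 0 .5 0;0 0 0 0 0"}}

```text
time: 18.8
tool_pos: [0.575, 0.0171, 0.0965]
tool_rot: [-0.002, 0.149, 0.989, -0.0]
contact_force: [0.2, 0.2, -0.3]
gripper_width: -0.001
```

Emit:
{"api": "drive_tool", "payload": {"commands": "0 0 0 .5 0;0 0 0 .5 0;0 0 0 .3 0;0 0 0 .1 0;0 0 0 0 0;0 0 0 0 0;0 0 0 0 0;0 0 0 0 0"}}

```text
time: 19.8
tool_pos: [0.5766, 0.0169, 0.0577]
tool_rot: [0.0, 0.149, 0.989, 0.0]
contact_force: [0.5, 0.1, -0.3]
gripper_width: 0.007
```

Free of contact so far. Pressing in small steps.

Emit:
{"api": "drive_tool", "payload": {"commands": "0 0 0 .1 0;0 0 0 .1 0;0 0 0 .1 0;0 0 0 .1 0;0 0 0 .05 0;0 0 0 0 0;0 0 0 0 0;0 0 0 0 0"}}

```text
time: 20.8
tool_pos: [0.5764, 0.0169, 0.0438]
tool_rot: [0.0, 0.149, 0.989, 0.0]
contact_force: [0.3, -0.5, -0.6]
gripper_width: -0.001
```

Emit:
{"api": "drive_tool", "payload": {"commands": "0 0 0 .06 0;0 0 0 .06 0;0 0 0 .06 0;0 0 0 0 0;0 0 0 0 0;0 0 0 0 0;0 0 0 0 0;0 0 0 0 0"}}

```text
time: 21.8
tool_pos: [0.5764, 0.0169, 0.0383]
tool_rot: [0.0, 0.149, 0.989, -0.0]
contact_force: [1.3, -0.7, 1.0]
gripper_width: 0.0
```

Emit:
{"api": "drive_tool", "payload": {"commands": "0 0 0 .05 0;0 0 0 .05 0;0 0 0 0 0;0 0 0 0 0;0 0 0 0 0;0 0 0 0 0;0 0 0 0 0;0 0 0 0 0"}}

```text
time: 22.8
tool_pos: [0.5764, 0.0169, 0.0353]
tool_rot: [0.0, 0.149, 0.989, 0.0]
contact_force: [-0.3, 0.1, 1.0]
gripper_width: -0.0
```

Emit:
{"api": "drive_tool", "payload": {"commands": "0 0 0 .05 0;0 0 0 .05 0;0 0 0 .03 0;0 0 0 0 0;0 0 0 0 0;0 0 0 0 0;0 0 0 0 0;0 0 0 0 0"}}

```text
time: 23.8
tool_pos: [0.5764, 0.0169, 0.0324]
tool_rot: [-0.0, 0.149, 0.989, -0.0]
contact_force: [-3.0, 0.3, 8.3]
gripper_width: -0.0
```

Run:
```python
from h import *
s=manip.state();print(s['tool_pos'],s['contact_force'])
p=manip.camera_params('scene');f=manip.grab_frame('scene')[...,::-1];cv2.imwrite('pics/s12.png',f)
# black cap extents on a column strip: rows where dark / bright along columns (left & right parts) now vs start
a=cv2.imread('pics/scene0.png')
for u in(228,232,256,260,264):
    g0=a[180:250,u].max(1).astype(int);g1=f[180:250,u].max(1).astype(int)
    print(u,''.join('#' if v<70 else '.' for v in g0));print('   ',''.join('#' if v<70 else '.' for v in g1))
```

```text
[0.57640407 0.01691526 0.03240639] [-2.97814503  0.33183051  8.31395726]
228 .................##########################...................###.....
    ########..............##################....###...............###.....
232 ...............#############################....................##....
    ##########..........#############################...............##....
256 ...............############################.....................##....
    ###############............#####################................##....
260 ................#########################.....................##......
    .......#####.............#####################................##......
264 ...................###################......................#.........
    .#.....#................###################.................#.........
```

The cap's edge has dropped about 5 px in the scene view, which is about 12 mm, and force is building. I'll press a little more to seat it firmly.

Emit:
{"api": "drive_tool", "payload": {"commands": "0 0 0 .05 0;0 0 0 .03 0;0 0 0 0 0;0 0 0 0 0;0 0 0 0 0;0 0 0 0 0;0 0 0 0 0;0 0 0 0 0"}}

```text
time: 24.85
tool_pos: [0.5766, 0.0169, 0.0323]
tool_rot: [-0.0, 0.149, 0.989, -0.0]
contact_force: [-10.5, 0.5, 19.6]
gripper_width: -0.002
```

The cap is at a hard stop: z no longer changes while force rises to 20 N. Retreating, then a check.

Emit:
{"api": "drive_tool", "payload": {"commands": "0 0 0 -.3 0;0 0 0 -.7 0;0 0 0 -.9 0;0 0 0 -.9 0;0 -.7 0 -.9 0;0 -.9 0 -.4 0;0 -.9 0 0 0;0 -.9 0 0 0"}}

```text
time: 25.85
tool_pos: [0.6749, -0.0135, 0.1532]
tool_rot: [0.001, 0.149, 0.989, 0.0]
contact_force: [-1.2, -0.1, -0.5]
gripper_width: 0.001
```

Emit:
{"api": "drive_tool", "payload": {"commands": "0 -.2 -.1 0 0;0 0 0 0 0;0 0 0 0 0;0 0 0 0 0;0 0 0 0 0;0 0 0 0 0;0 0 0 0 0;0 0 0 0 0"}}

```text
time: 26.85
tool_pos: [0.6787, -0.0178, 0.1521]
tool_rot: [-0.0, 0.149, 0.989, 0.0]
contact_force: [-0.6, 0.3, 0.6]
gripper_width: 0.004
```

```bash
python3 m.py w13 .058
python3 - <<'E'
from h import *
a=cv2.imread('pics/scene0.png');b=cv2.imread('pics/s12.png');f=manip.grab_frame('scene')[...,::-1]
for u in(228,256,264):
    for g in(a,b,f): print(u,''.join('#' if v<70 else '.' for v in g[180:250,u].max(1).astype(int)))
# other things unmoved: difference at jar, opener, stand
for n,(x,y,w,h) in dict(jar=(138,160,40,45),opener=(345,225,30,50),stand=(405,230,55,60)).items():
    print(n,np.abs(a[y:y+h,x:x+w].astype(int)-f[y:y+h,x:x+w]).mean().round(1))
E
```

```text
t 26.85 tcp [ 0.6787 -0.0178  0.1521] head 162.9 F [-0.6  0.3  0.6]
tab 87 [281.9 127.7] [0.618  0.0037] r 0.0457 deg -19.6
tab 172 [282.1 143.8] [ 0.6306 -0.    ] r 0.0588 deg -18.9
spot 975 [282.6  71.4] [0.576 0.017] r 0.0022 deg -62.7
spot 127 [283.4 121.6] [0.6133 0.0062] r 0.0404 deg -18.5
cam [0.607 0.004 0.32 ]
z 0.058
or 358 [-32.2   8.5] r 33.4 deg 165.2
grey 383 [ 39.4 -12. ] r 41.2 deg -17.0
grey 2570 [-0.1 -0.3] r 0.3 deg -108.4
brass 809 [ 51.2 -16.8] r 53.9 deg -18.2
z 0.056
or 354 [-33.    8.8] r 34.1 deg 165.0
grey 390 [ 39.4 -12. ] r 41.2 deg -17.0
grey 2615 [-0.3 -0.2] r 0.4 deg -150.3
brass 822 [ 51.4 -16.9] r 54.1 deg -18.2
40 #############ggggggggggggggggggg############## from -40 by 1
42 #############gggggbbbbbbbbgggggg############## from -40 by 1
44 ##############gggbbbbbbbbbbbgggg############## from -40 by 1
46 ##############ggbbbbbbbbbbbbggg############### from -40 by 1
228 .................##########################...................###.....
228 ########..............##################....###...............###.....
228 ......................##################....###...............###.....
256 ...............############################.....................##....
256 ###############............#####################................##....
256 ...........................#####################................##....
264 ...................###################......................#.........
264 .#.....#................###################.................#.........
264 ........................###################.................#.........
jar 10.2
opener 8.1
stand 6.6
```

```bash
python3 -c "
from plant import manip
print(manip.job_done(),manip.state()['time'])"
```

```text
the job is handed in; nothing more can be done
the job is handed in; nothing more can be done
```

The battery pot is closed. I pushed the cap about 140° anticlockwise with the shut fingertips against the rib. I then pressed it down on the grey spot and handed the job in at about 27 s.

**Last checks**
- **Notch:** the pin sits inside it, about 1° off centre.
- **Press:** at the end the tool stopped moving down while the force rose to about 20 N. The cap's edge is about 5 px lower in the scene view, which is about 12 mm, and it stayed there after I backed off.
- **Spot:** its size and place fit a cap top 58 mm above the cabinet.
- **Clearance:** the gripper is about 90 mm above the cap, and contact force reads about zero.

**What went wrong or disagreed**
- **First push missed:** it passed over the rib without touching it. The two camera views put the real finger ends about 23 mm above the reported TCP, so I went lower and pushed again.
- **Sideways force:** about 10 N showed during the final press. I did not find out why; it went when I backed off.
- **Jar, opener and stand:** I only compared them roughly by picture difference, which was small but not zero. The arm never went near them.

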